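Seat a slide carrier flush on a tilted stage and hold it there

TASK

Pick up the slide carrier by its blue fin and, feeling how steeply the stage's sprung platform is locked and where its brass stop sits, tilt the carrier to match so that both white rails lie flush on the platform and the orange nose is pressed against the stop, square and in the middle of the platform's width. Press gently and evenly so that the platform sinks straight on its springs, without rocking, to about half of its travel, and finish while still gripping the carrier and holding it pressed there; do not let go. Leave the other things on the bench where they are.

Things in the scene. Friction and masses are not known exactly. Their poses are not given: they have to be found in the camera images.
- carrier: loose slide carrier, 0.11 to 0.18 kg: aluminium plate 80 (x) x 40 (y) x 5 mm with a glass slide, on two white cross rails 4 mm high, so the plate's top is 9 mm above the rails' underside. Origin: centre of the underside, level with the rails' underside; z up through the fin. The nose end is -x; it starts lying flat on the bench with the nose roughly towards the robot
- fin (a point): point inside the carrier's blue upright fin, 30 mm above the carrier's origin. The fin, 30 (x) x 12 (y) mm, stands on the plate's centre and reaches to 51 mm above the carrier's underside; grip it across its 12 mm (y), close to the plate. Axes as the carrier's
- rail_low: white rail under the carrier's nose end, 8 x 40 x 4 mm, fixed to the carrier at x = -34 mm; origin: centre of its underside. It spans carrier x from -38 to -30 mm. Rails and nose are slippery (friction about 0.12 on the stage)
- rail_high: white rail under the carrier's other end, 8 x 40 x 4 mm, fixed to the carrier at x = +34 mm; origin: centre of its underside
- nose: orange nose, 30 mm wide, fixed to the carrier's -x end; its tip is at carrier x = -44 mm, 4 to 9 mm above the rails' underside, so it clears the platform and can touch only the stop. Origin at carrier x = -40 mm, level with the rails' underside
- stage: fixed tilting stage: grey base 150 (x) x 120 (y) x 12 mm, clamp posts at both sides up to 61 mm high. Origin: centre of the base's underside, z up. It carries a dark steel sprung platform, 110 mm long, 60 mm wide, centred at y = 0, that rises towards stage +x at an angle locked somewhere between 10 and 28 degrees; the angle is not reported: feel or see it
- tilt_axis (a point): point on the stage's tilt axis, which runs along stage y; axes as the stage's. The platform's top face, unpressed, is a plane 22 mm from this axis along the face's normal (upwards). It spans 0 to 110 mm up the slope from the foot of that normal. The locked tilt does not give way
- stage_mid (a point): centre of the top of the stage's base. For the brass stop: it is carried by the platform near its low end, 44 mm wide, standing 10 mm above the face; its uphill side is square to the face and lies 9 to 24 mm up the slope from the foot of the normal through the tilt axis (place not reported: feel or see it). The stop is rigid and does not give way
- platform (a joint): how far the platform is sunk along its face's normal on its springs: 0 unpressed, 0.007 m at the hard end. It starts to move at about 2.5 N and takes about 1.5 N more for every mm; the carrier's own weight does not sink it.
- rock (a joint): how far the pressed carrier rocks the platform about stage y on its corner springs, in rad: 0 unloaded or evenly loaded; positive when the platform is rocked steeper than its locked angle (carrier tilted too steeply, its nose end bearing), negative when rocked flatter; at most 0.07 either way, 2.4 N m per rad
- timer: white bench timer, 58 x 70 x 18 mm, loose; origin: centre of underside. A bystander
- petri_c: round petri dish, 61 mm wide, 14 mm high, loose; origin: centre of underside. A bystander
- reagent_bottle: bottle with blue cap, 54 mm wide, 102 mm high, loose; origin: centre of underside. A bystander

How it is judged:
On the way, in this order (a step that is already met when the one before it is completed fails the run):
1. the carrier is lifted by the fingers, clear of bench and stage (height (world z) of carrier above 0.04 m and contact force between the fingers and carrier above 2 N and contact force between carrier and stage below 0.1 N), for 0.2 s.
2. the carrier, in the grip, touches the stage (contact force between carrier and stage above 0.8 N and contact force between the fingers and carrier above 2 N), for 0.1 s.
At the end, for the whole second after the job is handed in: Still gripped, at rest, for the last second: each rail presses on the platform (over 0.4 N) and the nose on the stop (over 0.3 N), the platform is sunk 1.2 to 6 mm and rocked under 0.035 rad, the carrier is square within 0.07 rad and within 10 mm of the middle of the width (contact force between each of rail_low, rail_high and stage above 0.4 N and contact force between nose and stage above 0.3 N and value of joint platform between 0.0012 and 0.006 m and value of joint rock between -0.035 and 0.035 rad and angle between the y axis of carrier and the y axis of stage, either way round below 0.07 rad and y of carrier in the frame of stage between -0.01 and 0.01 m and contact force between the fingers and carrier above 2 N and linear speed of carrier below 0.02 m/s); the arm keeps its last pose, push and grip.
It fails at once if the carrier is forced against the stage (over 40 N) (contact force between carrier and stage above 40 N).
It fails at once if a bystander is moved by more than 2 cm (distance of any of timer, petri_c, reagent_bottle from where it was at the start of the episode above 0.02 m).
It also fails if it takes over 48 s, if anything falls off the work surface, if the arm or the gripper's body presses on something with over 40 N, if the wrist force passes 120 N, or if a joint passes its speed limit or range.

ROBOT

A 6-joint arm with a two-finger parallel gripper is mounted at the origin on a cart in front of the work surface, level with it; the furniture and walls round the work are solid. World frame = base frame: x ahead of the robot, y to its left, z up, the work surface at z = 0. Lengths are in m, angles in rad, forces in N, time in s.
With the tool pointing down it reaches from about 0.3 to 0.875 m from the base axis. Payload 6.4 kg.
Tool frame: the origin (TCP) lies between the finger pads; the fingertips stand 19 mm ahead of it and the grasp point (between the pads) is the TCP; z points along the fingers, y is the line along which they close (so a half turn about z gives the same grasp; the last joint's range is limited). The gripper opens to 85 mm and grips with 20 to 120 N. Pads are 22 mm wide; open, the fingers measure 114 mm over their backs; the gripper's body (76 mm by 85 mm) begins 54 mm behind the grasp point. The pads swing forward as they close: fully open they stand 13 mm farther back than shut.
Start: joints at [1.107, 0.181, 1.607, -0, 1.354, -0.206], TCP at [0.147, 0.556, 0.25] pointing down, gripper open.
Joint ranges: [-2.99, 2.99], [-0.89, 2.07], [0.3, 2.58], [-1.14, 4.28], [0, 2.63], [-3.12, 3.12]. Speed limits (rad/s): [2.57, 2.57, 3.01, 3.14, 3.14, 3.14].

INTERFACE

Orientations are given as a unit quaternion [x, y, z, w].
In Python, from plant import readout, cams, workorder gives the robot as it stands.
- The arm moves only by the shell command python3 -m handwheel 'ROWS' [OPENING] [FORCE]. ROWS is text: rows parted by semicolons, each of 6 numbers parted by spaces: the shift along the tool's x, y, z each as a share of 0.4 m, from -1 to 1, then the turn, a rotation vector about the tool's x, y, z each as a share of 0.08 rad, from -1 to 1. A call has 1 to 5 rows; each row shifts and turns the commanded pose from where the row before left it, along the tool's axes as they then stand; what a row does not reach is not made up. A row lasts 1/10 s, in which the tool goes at most 50 mm and 8.59 degrees, less where a joint would pass 70% of its speed; a pose out of reach is approached as far as the arm can. A call with a number of a shift or a turn outside -1 to 1 is refused whole. A call with a gripper value outside its range is refused whole. OPENING is the gripper command: -1 is fully open, 1 is shut, values between are in proportion, set as the call begins (- or left out, the last holds). The fingers move at their own pace and stop on an object; FORCE is the grip in N (left out, the last holds). Time passes only in rows, so rows that do not move let the fingers close. It gives the time, the measured TCP pose, the force, the opening and the grip force at its end, in the units of the state.
- readout.state(): the state, without advancing time (a new reading comes with each control period).
- cams.read_camera(name): name is "scene" or "top" or "wrist"; returns a dict with "image" (420x560x3 uint8, red, green, blue), "K" (3x3 intrinsics, pixels), "origin" and "attitude" of the camera in the world. Camera axes: x right, y down, z forward; pixel columns grow to the right and rows downward; lengths in m; the calibration is good to about 2 mm. The wrist camera is an equidistant fisheye: a pixel r from the principal point sees the ray r / f radians off the axis. A picture is of the moment at which its call begins. There is no depth.
- workorder.job_done(): hands the job in; it is judged then, once.
The state is a dict: "t": time; "joints": joint angles; "qd": joint speeds; "tau": joint torques, N m; "tcp_pos": TCP position; "tcp_rot": TCP orientation; "contact_force": force on the tool from outside, world axes, zero at the start; "moment": the same for the moment, N m; "width": opening from 0.0 (shut) to 1.0 (fully open); "gripper_force": force on a finger pad.
Only numpy, scipy, OpenCV 4.12 (cv2) and the standard library are available. Lean on these libraries where they do the work, as an engineer would, in place of code of your own. Each camera call takes 0.05 s, during which the arm holds its last target. There are 200 camera calls.

## Working session

There is one attempt and no reset: what is moved stays moved. The work goes in short steps, Python scripts to look and compute and a shell command to move; the robot and the scene stay as the last step left them, time stands still between calls to the robot, and variables do not carry over. Pictures are saved under pics/ and viewed, at most 10 in all, crops included, and the job is handed in when it is done.

```bash
mkdir -p pics
cat > h.py <<'E'
import numpy as np, cv2
from plant import readout, cams, workorder
from scipy.spatial.transform import Rotation as R
def snap(n,f):
    c=cams.read_camera(n); cv2.imwrite('pics/'+f,c['image'][:,:,::-1]); np.save('pics/'+f[:-4]+'.npy',c,allow_pickle=True); return c
def att(c):
    a=np.array(c['attitude'],float); return a if a.shape==(3,3) else R.from_quat(a).as_matrix()
def proj(c,p):
    q=att(c).T@(np.asarray(p,float)-c['origin']); return (c['K']@q)[:2]/q[2]
def ray(c,u,v,fish=False):
    K=c['K']; x=(u-K[0,2])/K[0,0]; y=(v-K[1,2])/K[1,1]
    if fish:
        r=np.hypot(x,y); d=np.array([x/r*np.sin(r),y/r*np.sin(r),np.cos(r)]) if r>0 else np.array([0,0,1.])
    else: d=np.array([x,y,1.])
    d=att(c)@d; return np.array(c['origin']),d/np.linalg.norm(d)
def atz(c,u,v,z,fish=False):
    o,d=ray(c,u,v,fish); return o+d*(z-o[2])/d[2]
def tri(*rs):
    A=0;b=0
    for o,d in rs:
        P=np.eye(3)-np.outer(d,d);A=A+P;b=b+P@o
    p=np.linalg.solve(A,b); return p,[np.linalg.norm((np.eye(3)-np.outer(d,d))@(p-o)) for o,d in rs]
def load(f): return np.load('pics/'+f+'.npy',allow_pickle=True).item()
E
python3 - <<'E'
from h import *
np.set_printoptions(precision=4,suppress=True)
print(readout.state())
for n in('scene','top'):
    c=snap(n,n+'0.png'); print(n,c['K'].tolist(),c['origin'],c['attitude'])
E
```

```text
{'t': 0.0, 'joints': array([ 1.1067,  0.1815,  1.608 ,  0.    ,  1.3538, -0.2063]), 'qd': array([-0.0018, -0.0008, -0.    ,  0.0036, -0.    , -0.0015]), 'tau': array([ -0.0004, -44.4896, -35.1322,  -0.0004,   0.0093,   0.    ]), 'tcp_pos': array([0.1463, 0.5555, 0.2494]), 'tcp_rot': array([ 0.1285,  0.9917, -0.0008, -0.0003]), 'contact_force': array([-0.2491,  0.1397, -0.327 ]), 'moment': array([-0.0013, -0.0054, -0.0511]), 'gripper_force': 0.0, 'width': 0.9970092709139701}
scene [[472.75291187075493, 0.0, 282.3258070193562], [0.0, 472.75291187075493, 209.8678053688239], [0.0, 0.0, 1.0]] [ 0.6901 -0.9785  1.0856] [ 0.9224  0.0776 -0.0274 -0.3773]
top [[485.53093863852695, 0.0, 279.2767469981453], [0.0, 485.53093863852695, 215.52494403460366], [0.0, 0.0, 1.0]] [0.3927 0.0299 1.3948] [ 0.716  -0.696   0.0436 -0.0316]
```

View pics/scene0.png

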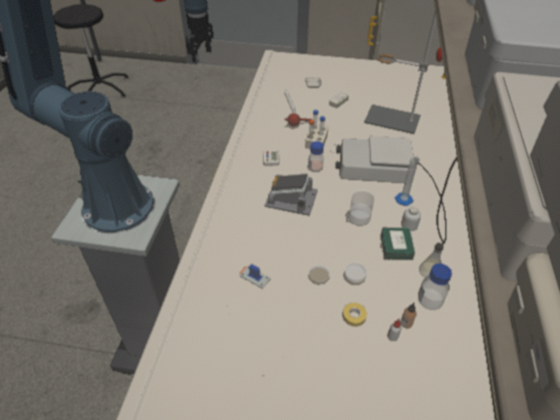

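View pics/top0.png

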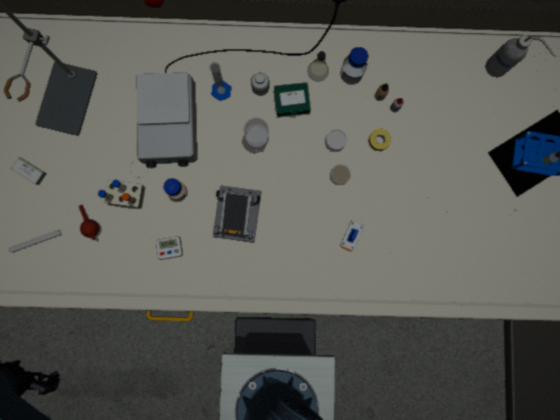

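The scene view shows the carrier at (256,275) and the stage at (292,192). In the top view the carrier is at (352,235), the stage at (238,213), the timer at (169,247) and the bottle at (174,188). I'll enlarge the crops next.

Run:
```python
from h import *
t=cv2.imread('pics/top0.png'); s=cv2.imread('pics/scene0.png')
z=lambda im,u,v,w,h,k: cv2.resize(im[v:v+h,u:u+w],None,fx=k,fy=k,interpolation=cv2.INTER_CUBIC)
a=np.hstack([z(t,205,178,66,50+20,6)[:300*2],z(t,330,213,44,50,6)[:420].copy() if 0 else cv2.copyMakeBorder(z(t,330,215,45,44,6),0,156,0,0,0)])
b=np.hstack([z(s,260,165,64,50,6)[:,:384],z(s,236,258,44,32,6)[:192] if 0 else cv2.copyMakeBorder(z(s,236,258,44,34,6),0,96,0,0,0)])
w=max(a.shape[1],b.shape[1]); f=lambda m:cv2.copyMakeBorder(m,0,0,0,w-m.shape[1],0)
o=np.vstack([f(a),f(b)]); print(a.shape,b.shape,o.shape); 
k=600/o.shape[0]; cv2.imwrite('pics/crop.png',cv2.resize(o,None,fx=k,fy=k)); print(k)
c=load('top0'); print(atz(c,352,235,0.03),atz(c,238,213,0.0))
```

```text
(420, 666, 3) (300, 648, 3) (720, 666, 3)
0.8333333333333334
[ 0.48972886 -0.19804294  0.03      ] [0.54601895 0.12758247 0.        ]
```

View pics/crop.png

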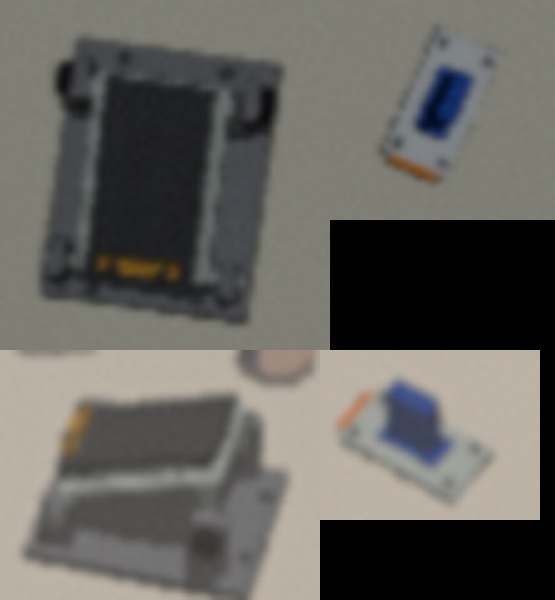

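The crops resolve the stage base corners, the dark platform with its brass stop, the carrier plate with the orange nose, and the blue fin. Crop scale is 5x.

Run:
```python
from h import *
np.set_printoptions(precision=4,suppress=True)
t=load('top0');s=load('scene0')
T=lambda x,y:(205+x/5,178+y/5); TC=lambda x,y:(330+(x-330)/5,215+y/5)
S=lambda x,y:(260+x/5,165+(y-350)/5); SC=lambda x,y:(236+(x-320)/5,258+(y-350)/5)
B=[atz(t,*T(*p),.012) for p in[(78,38),(283,65),(247,322),(42,297)]]
print('base',np.array(B),'mean',np.mean(B,0),[np.linalg.norm(B[i]-B[i-1]) for i in range(4)])
ax=(B[0]+B[1]-B[2]-B[3]);ay=(B[0]+B[3]-B[1]-B[2]);print('yaw',np.arctan2(ax[1],ax[0]),np.arctan2(-ay[0],ay[1]))
C=[atz(t,*TC(*p),.009) for p in[(437,25),(497,47),(443,172),(382,152)]]
print('car',np.array(C),np.mean(C,0),[np.linalg.norm(C[i]-C[i-1]) for i in range(4)])
ax=C[0]+C[1]-C[2]-C[3];print('yaw',np.arctan2(ax[1],ax[0]))
for a,b in [((437,25),(448,503)),((497,47),(493,455)),((382,152),(340,438))]: print('plate corner? ',tri(ray(t,*TC(*a)),ray(s,*SC(*b))))
for n,a,b in [('platTL',(105,78),(235,395)),('platTR',(220,92),(210,470)),('baseBR',(247,322),(25,553)),('baseTR',(283,65),(245,597))]: print(n,tri(ray(t,*T(*a)),ray(s,*S(*b))))
print('fintop',tri(ray(t,*TC(446,102)),ray(s,*SC(413,392))))
```

```text
base [[0.6225 0.1796 0.012 ]
 [0.6104 0.0613 0.012 ]
 [0.462  0.0771 0.012 ]
 [0.4729 0.194  0.012 ]] mean [0.5419 0.128  0.012 ] [np.float64(0.1503321925209759), np.float64(0.11896054386463552), np.float64(0.14926046471487223), np.float64(0.11743570459414869)]
yaw -0.10124544336702909 -0.09761209921202996
car [[ 0.5344 -0.1993  0.009 ]
 [ 0.5227 -0.2341  0.009 ]
 [ 0.4501 -0.2037  0.009 ]
 [ 0.4605 -0.1686  0.009 ]] [ 0.4919 -0.2014  0.009 ] [np.float64(0.07999836573465527), np.float64(0.03664606100790479), np.float64(0.07868968045151446), np.float64(0.036614927670158476)]
yaw -0.3945163840122758
plate corner?  (array([ 0.5255, -0.2102, -0.0329]), [np.float64(0.013685739289564144), np.float64(0.013685739289564371)])
plate corner?  (array([ 0.5308, -0.227 ,  0.0323]), [np.float64(0.01060814345865299), np.float64(0.010608143458652939)])
plate corner?  (array([ 0.4522, -0.1778, -0.0321]), [np.float64(0.010823795015630485), np.float64(0.010823795015630395)])
platTL (array([0.5886, 0.1557, 0.0915]), [np.float64(0.0008337548494935917), np.float64(0.0008337548494935391)])
platTR (array([0.5828, 0.0934, 0.0829]), [np.float64(0.0005305250353849621), np.float64(0.0005305250353852673)])
baseBR (array([0.4645, 0.078 , 0.0043]), [np.float64(0.002223963202746504), np.float64(0.0022239632027466266)])
baseTR (array([0.6115, 0.0615, 0.0067]), [np.float64(0.00034308437442826423), np.float64(0.0003430843744281327)])
fintop (array([ 0.4896, -0.1986,  0.044 ]), [np.float64(0.0019226991655070186), np.float64(0.001922699165507106)])
```

```bash
R5='' ; python3 -m handwheel '-.073 -.089 0 0 0 0;-.073 -.089 0 0 0 0;-.073 -.089 0 0 0 0;-.073 -.089 0 0 0 0;-.073 -.089 0 0 0 0' -1 40
python3 -m handwheel '-.073 -.089 0 0 0 0;-.073 -.089 0 0 0 0;-.073 -.089 0 0 0 0;-.073 -.089 0 0 0 0;-.073 -.089 0 0 0 0'
python3 -m handwheel '-.073 -.089 0 0 0 0;-.073 -.089 0 0 0 0;-.073 -.089 0 0 0 0;-.073 -.089 0 0 0 0;-.073 -.089 0 0 0 0'
python3 -m handwheel '-.073 -.089 0 0 0 0;-.073 -.089 0 0 0 0;-.055 -.073 0 0 0 .85;0 0 0 0 0 .85;0 0 0 0 0 0'
```

```text
t: 0.6
tcp_pos: [0.2425, 0.345, 0.2499]
tcp_rot: [0.128, 0.992, -0.0, -0.0]
contact_force: [1.8, -0.2, 0.3]
width: 1.002
gripper_force: 0.0
t: 1.1
tcp_pos: [0.3383, 0.1356, 0.2503]
tcp_rot: [0.128, 0.992, 0.0, 0.0]
contact_force: [1.0, -0.5, 0.6]
width: 0.993
gripper_force: 0.0
t: 1.6
tcp_pos: [0.4342, -0.074, 0.2501]
tcp_rot: [0.129, 0.992, 0.0, -0.0]
contact_force: [0.5, 0.7, 0.8]
width: 1.005
gripper_force: 0.0
t: 2.1
tcp_pos: [0.4858, -0.1904, 0.2494]
tcp_rot: [0.197, 0.98, 0.0, -0.001]
contact_force: [-0.0, -0.3, -0.2]
width: 0.997
gripper_force: 0.0
```

Run:
```python
from h import *
np.set_printoptions(precision=4,suppress=True)
c=snap('wrist','w1.png');st=readout.state();print(st['t'],st['tcp_pos'],st['tcp_rot'],st['contact_force'],st['moment'],c['K'].tolist(),c['origin'],c['attitude'])
```

```text
2.15 [ 0.4857 -0.1896  0.2495] [ 0.1953  0.9808  0.0004 -0.0007] [0.3051 0.4636 0.399 ] [ 0.0773 -0.0249  0.0564] [[325.19226210127806, 0.0, 281.62902550108345], [0.0, 325.19226210127806, 209.41027475186036], [0.0, 0.0, 1.0]] [ 0.4223 -0.164   0.373 ] [0.825  0.5489 0.0746 0.1118]
```

View pics/w1.png

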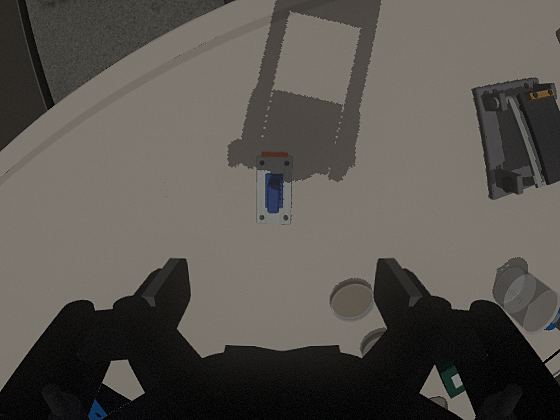

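The wrist view shows the plate corners at about (258,157), (292,156), (291,223), (257,223), the nose at (274,154) and the fin around (274,193). The stage is at upper right.

Run:
```python
from h import *
np.set_printoptions(precision=4,suppress=True)
c=load('w1');t=load('top0')
P=[(258,157),(292,156),(291,223),(257,223)]
C=np.array([atz(c,*p,.009,True) for p in P]);print(C,C.mean(0),[np.linalg.norm(C[i]-C[i-1]) for i in range(4)])
a=C[2]+C[3]-C[0]-C[1];print('yaw',np.arctan2(a[1],a[0]))
hsv=cv2.cvtColor(c['image'],cv2.COLOR_RGB2HSV);m=cv2.inRange(hsv,(105,90,40),(130,255,255));ys,xs=np.nonzero(m[150:230,250:300]);print('blue',xs.min()+250,xs.max()+250,ys.min()+150,ys.max()+150)
TC=lambda x,y:(330+(x-330)/5,215+y/5)
for w,b in zip(P,[(382,152),(443,172),(497,47),(437,25)]): 
    for k in range(4): pass
    print(tri(ray(c,*w,True),ray(t,*TC(*b)))[0])
for w,b in zip(P,[(443,172),(382,152),(437,25),(497,47)]): print('alt',tri(ray(c,*w,True),ray(t,*TC(*b)))[0])
tc=R.from_quat(readout.state()['tcp_rot']);print(tc.as_matrix())
```

```text
[[ 0.4485 -0.2037  0.009 ]
 [ 0.4623 -0.1681  0.009 ]
 [ 0.5346 -0.199   0.009 ]
 [ 0.5192 -0.236   0.009 ]] [ 0.4911 -0.2017  0.009 ] [np.float64(0.07770795872935954), np.float64(0.03817523138365078), np.float64(0.07869443399586272), np.float64(0.0400283352537398)]
yaw -0.41635979079676005
blue 266 282 174 212
[ 0.5065 -0.2947 -0.8518]
[ 0.4396 -0.1663  0.2276]
[ 0.5069 -0.2007  0.1185]
[ 0.5365 -0.2274 -0.0451]
alt [ 0.4499 -0.2051 -0.0012]
alt [ 0.4607 -0.1677  0.0176]
alt [ 0.5342 -0.199   0.0105]
alt [ 0.5246 -0.2389 -0.0113]
[[-0.9237  0.383  -0.0013]
 [ 0.383   0.9237  0.0011]
 [ 0.0016  0.0005 -1.    ]]
```

```bash
python3 -m handwheel '-.025 -.022 .06 0 0 .15;0 0 .11 0 0 0;0 0 .11 0 0 0;0 0 .11 0 0 0;0 0 .09 0 0 0'
python3 -m handwheel '0 0 .059 0 0 0;0 0 0 0 0 0;0 0 0 0 0 0'
```

```text
t: 2.65
tcp_pos: [0.491, -0.1998, 0.0562]
tcp_rot: [0.2, 0.98, 0.0, -0.001]
contact_force: [-0.8, 0.5, 0.3]
width: 1.001
gripper_force: 0.0
t: 2.95
tcp_pos: [0.492, -0.2009, 0.0352]
tcp_rot: [0.201, 0.98, 0.0, -0.0]
contact_force: [0.3, -0.4, 0.6]
width: 1.003
gripper_force: 0.0
```

```bash
python3 -m handwheel '0 0 0 0 0 0;0 0 0 0 0 0;0 0 0 0 0 0;0 0 0 0 0 0;0 0 0 0 0 0' 1 40;python3 -m handwheel '0 0 0 0 0 0;0 0 0 0 0 0;0 0 0 0 0 0;0 0 0 0 0 0'
```

```text
t: 3.45
tcp_pos: [0.4922, -0.2017, 0.0351]
tcp_rot: [0.202, 0.979, -0.0, 0.0]
contact_force: [0.9, 0.4, 0.2]
width: 0.146
gripper_force: 0.0
t: 3.85
tcp_pos: [0.4923, -0.2018, 0.0352]
tcp_rot: [0.202, 0.979, -0.0, 0.0]
contact_force: [-0.3, -0.1, 6.2]
width: 0.134
gripper_force: 39.7
```

```bash
python3 -m handwheel '0 0 -.03 0 0 0;0 0 -.07 0 0 0;0 0 -.1 0 0 0;0 0 -.1 0 0 0;0 0 0 0 0 0' - 60; python3 -m handwheel '.037 .1 -.01 0 0 0;.037 .1 -.01 0 0 0;.037 .1 -.01 0 0 0;.037 .1 -.01 0 0 0;0 0 0 0 0 -.97';python3 -m handwheel '0 0 0 0 0 -.97;0 0 0 0 0 -.97;0 0 0 0 0 -.97;0 0 0 0 0 0;0 0 0 0 0 0'
python3 - <<'E'
from h import *
np.set_printoptions(precision=4,suppress=True)
c=snap('wrist','w2.png');st=readout.state();print(st['t'],st['tcp_pos'],R.from_quat(st['tcp_rot']).as_matrix(),st['contact_force'],st['moment'],c['origin'])
E
```

```text
t: 4.35
tcp_pos: [0.4951, -0.2036, 0.1611]
tcp_rot: [0.201, 0.979, -0.002, 0.005]
contact_force: [1.0, -1.3, -0.8]
width: 0.131
gripper_force: 58.5
t: 4.85
tcp_pos: [0.4999, -0.0264, 0.1704]
tcp_rot: [0.161, 0.987, 0.001, -0.001]
contact_force: [-0.6, 0.1, -2.4]
width: 0.129
gripper_force: 59.0
t: 5.35
tcp_pos: [0.5003, -0.0311, 0.1703]
tcp_rot: [0.049, 0.999, 0.0, -0.0]
contact_force: [0.2, -0.2, -1.4]
width: 0.131
gripper_force: 59.0
5.4 [ 0.5004 -0.0311  0.1703] [[-0.9953  0.0972 -0.0008]
 [ 0.0972  0.9953  0.0002]
 [ 0.0008  0.0002 -1.    ]] [ 0.1228  0.3007 -1.3628] [-0.0113  0.0393  0.0334] [ 0.4317 -0.0242  0.2938]
```

View pics/w2.png

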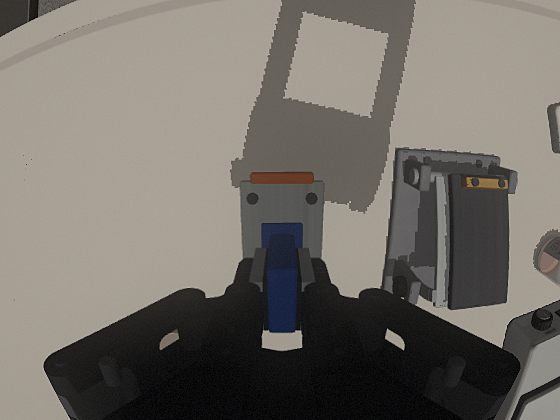

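The wrist view shows the carrier held straight, with the fin along the image vertical. The stage is at right, with platform corners near (448,174), (508,177), (508,303), (450,309) and the stop at (461..507, 178..187). I'll take a second viewpoint 80 mm farther along x.

```bash
python3 -m handwheel '-.1 .02 -.02 0 0 0;-.1 .03 -.02 0 0 0;0 0 0 0 0 0;0 0 0 0 0 0;0 0 0 0 0 0'
python3 - <<'E'
from h import *
c=snap('wrist','w3.png');a=load('w2')
z=lambda im,u,v,w,h,k: cv2.resize(im[v:v+h,u:u+w,::-1],None,fx=k,fy=k,interpolation=cv2.INTER_CUBIC)
o=np.hstack([z(a['image'],380,140,140,180,2.8),z(c['image'],380,20,140,180,2.8)]);print(o.shape);cv2.imwrite('pics/c2.png',o)
E
```

```text
t: 5.9
tcp_pos: [0.5812, -0.0188, 0.1859]
tcp_rot: [0.048, 0.999, 0.0, -0.001]
contact_force: [0.5, -0.5, -1.7]
width: 0.13
gripper_force: 59.0
(504, 784, 3)
```

View pics/c2.png

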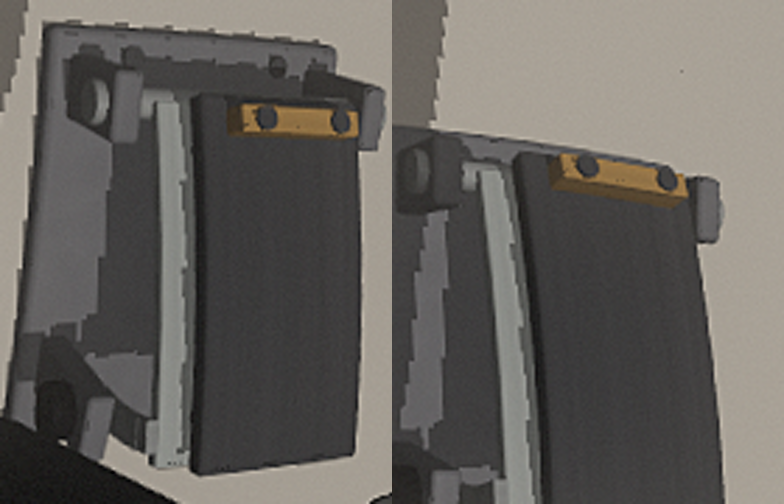

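w2 (left) gives the stop's top corners at about (232,103) and (357,110) in crop pixels. w3 (right) gives the same corners at (567,153) and (687,175), and its uphill face is also visible. I still need the high end in w3.

Run:
```python
from h import *
c=load('w3');a=load('w2')
z=lambda im,u,v,w,h,k: cv2.resize(im[v:v+h,u:u+w,::-1],None,fx=k,fy=k,interpolation=cv2.INTER_CUBIC)
o=np.vstack([np.hstack([z(a['image'],435,165,80,56,5),z(c['image'],415,60,80,56,5)]),np.hstack([z(a['image'],435,265,80,56,5),z(c['image'],435,185,80,56,5)])]);print(o.shape);cv2.imwrite('pics/c3.png',o)
```

```text
(560, 800, 3)
```

View pics/c3.png

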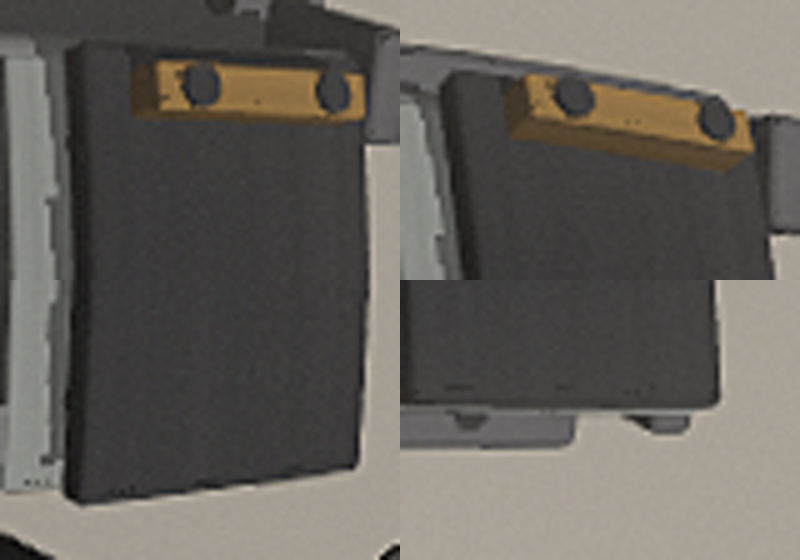

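```bash
cat > fit.py <<'E'
from h import *
from scipy.optimize import least_squares
np.set_printoptions(precision=4,suppress=True)
a=load('w2');c=load('w3')
A=lambda x,y:(435+x/5,165+y/5);C=lambda x,y:(415+x/5,60+y/5)
A2=lambda x,y:(435+x/5,265+y/5);C2=lambda x,y:(435+x/5,185+y/5)
pr={'LD':(A(157,60),C(124,74)),'RD':(A(362,72),C(350,110)),'RU':(A(364,122),C(354,152)),'LU':(A(157,116),C(119,132)),'HR':(A2(357,188),C2(318,125)),'low':(A(88,45),C(62,73))}
yaw=-.099; cs=np.array([.542,.128,0]);Rz=R.from_euler('z',yaw).as_matrix()
for k,(p,q) in pr.items():
    x,e=tri(ray(a,*p,True),ray(c,*q,True)); print(k,x,'stage',Rz.T@(x-cs),e[0])
# model: x0,y0,z0 axis in world, yaw, alpha, stop s, thickness d
def pt(P,s,y,n):
    x0,y0,z0,yw,al=P[:5]; r=R.from_euler('z',yw)*R.from_euler('y',-al); return np.array([x0,y0,z0])+r.apply([s,y,22e-3+n])
def rr(P,p,cam,uv):
    o,d=ray(cam,*uv,True); v=p-o; return np.cross(d,v)/np.linalg.norm(v)*325
def res(P):
    s,w=P[5:7]
    M={'LD':(s-w,-.022,.01),'RD':(s-w,.022,.01),'RU':(s,.022,.01),'LU':(s,-.022,.01),'HR':(.110,.03,0),'low':(0,-.03,0)}
    r=[]
    for k,(p,q) in pr.items():
        X=pt(P,*M[k]); r+=[*rr(P,X,a,p),*rr(P,X,c,q)]
    r+=[(P[3]+.099)/.02*1,(P[6]-.01)/.01]
    return np.array(r)
if __name__=='__main__':
    f=least_squares(res,[.49,.13,.03,-.1,.3,.015,.01],loss='soft_l1');print(f.x,np.degrees(f.x[4]),f.cost);print(res(f.x).round(1).tolist())
    np.save('fit.npy',f.x)
E
python3 fit.py
```

```text
LD [0.4815 0.1158 0.0699] stage [-0.0591 -0.0181  0.0699] 0.00016746729938898837
RD [0.4857 0.1592 0.071 ] stage [-0.0591  0.0255  0.071 ] 0.00033521696725728354
RU [0.4932 0.1566 0.0753] stage [-0.0514  0.0236  0.0753] 0.00013669983129972995
LU [0.4906 0.1151 0.0699] stage [-0.0499 -0.018   0.0699] 0.0011396111985450149
HR [0.5885 0.1559 0.0965] stage [0.0435 0.0323 0.0965] 0.00018743482024500825
low [0.4804 0.1091 0.0596] stage [-0.0595 -0.0249  0.0596] 0.0002948651255164322
[ 0.49    0.1371  0.0385 -0.0933  0.3201  0.0125  0.0087] 18.33941925512016 5.84179342827397
[-0.1, -0.2, -0.1, 0.2, -0.0, -0.1, 0.0, 0.3, 0.2, -0.6, -0.1, -0.0, 0.3, 0.0, 0.1, 0.3, -0.9, -0.6, 0.5, -0.1, 0.1, 2.9, 1.5, 0.5, -0.3, 0.4, 0.1, 0.3, -0.4, -0.2, -1.0, 0.1, -0.2, -1.7, -0.1, 0.2, 0.3, -0.1]
```

```bash
python3 -m handwheel '.043 .091 0 0 0 0;.043 .091 0 0 0 0;.043 .091 0 0 0 0;.043 .091 0 0 0 0;0 0 0 0 0 0';python3 -m handwheel '0 0 0 0 -.83 0;0 0 0 0 -.83 0;0 0 0 0 -.83 0;0 0 0 0 -.83 0;0 0 0 0 -.83 0';python3 -m handwheel '0 0 0 0 0 0;0 0 0 0 0 0;0 0 0 0 0 0'
cat > st.py <<'E'
from h import *
np.set_printoptions(precision=4,suppress=True)
st=readout.state();M=R.from_quat(st['tcp_rot']).as_matrix();
print('t',st['t'],st['tcp_pos'],'tilt',np.degrees(np.arcsin(-M[2,0])),'yaw',np.arctan2(-M[0,1],M[1,1]),'roll',M[2,1])
print('F tool',M.T@st['contact_force'],'M tool',M.T@st['moment'],'grip',st['gripper_force'])
def to(p): print('shares to',p,M.T@(np.array(p)-st['tcp_pos'])/.4)
E
python3 - <<'E'
from st import *
print(M);to([.526,.132,.143])
E
```

```text
t: 6.45
tcp_pos: [0.5247, 0.1363, 0.1865]
tcp_rot: [0.046, 0.999, 0.001, -0.001]
contact_force: [-0.1, -1.3, -1.6]
width: 0.133
gripper_force: 59.2
t: 6.95
tcp_pos: [0.5272, 0.1317, 0.1868]
tcp_rot: [0.048, 0.985, -0.008, 0.166]
contact_force: [-0.4, -0.0, -1.1]
width: 0.135
gripper_force: 59.3
t: 7.25
tcp_pos: [0.5282, 0.1321, 0.1872]
tcp_rot: [0.047, 0.985, -0.008, 0.165]
contact_force: [0.7, -0.1, -1.4]
width: 0.136
gripper_force: 59.3
t 7.25 [0.5282 0.1321 0.1872] tilt 19.00480731855069 yaw -0.09622084637102324 roll 2.14761550379073e-05
F tool [-0.262  -0.0345  1.5256] M tool [-0.0606  0.2023 -0.0015] grip 59.273627400398254
[[-0.9411  0.0961  0.3241]
 [ 0.0908  0.9954 -0.0313]
 [-0.3256  0.     -0.9455]]
shares to [0.526, 0.132, 0.143] [ 0.0411 -0.0009  0.1026]
```

```bash
python3 -m handwheel '.02 0 .05 0 0 0;.02 0 .05 0 0 0;0 0 0 0 0 0;0 0 0 0 0 0;0 0 0 0 0 0'
python3 - <<'E'
from st import *
c=snap('wrist','w4.png')
F=[];Q=[]
for i in range(8):
    cams.read_camera('wrist');s=readout.state();F.append(M.T@s['contact_force']);Q.append(M.T@s['moment'])
print(np.mean(F,0),np.std(F,0),np.mean(Q,0),np.std(Q,0)); np.save('base.npy',[np.mean(F,0),np.mean(Q,0)])
z=cv2.resize(c['image'][140:350,170:450,::-1],None,fx=2.8,fy=2.8,interpolation=cv2.INTER_CUBIC);cv2.imwrite('pics/c4.png',z)
E
```

```text
t: 7.75
tcp_pos: [0.5268, 0.1328, 0.145]
tcp_rot: [0.047, 0.985, -0.008, 0.166]
contact_force: [0.0, 0.2, -1.7]
width: 0.134
gripper_force: 59.3
t 7.75 [0.5268 0.1328 0.145 ] tilt 19.12181678527113 yaw -0.09545446747795956 roll 0.0002048022369546109
F tool [0.5637 0.1892 1.6102] M tool [-0.0068  0.2774 -0.0044] grip 59.26886558532715
[0.5332 0.221  1.2578] [0.6673 0.3989 0.4494] [0.0102 0.238  0.0105] [0.0283 0.0302 0.0197]
```

View pics/c4.png

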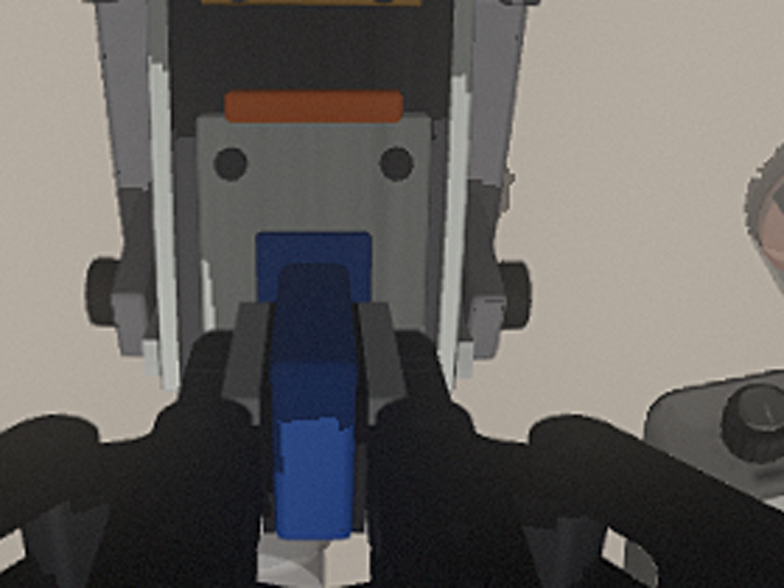

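The stop centre (311), nose centre (314) and platform centre (311) line up in the crop, so the carrier is centred and square. Now I'll feel downward along the normal.

```bash
cat > avg.py <<'E'
import sys
from st import *
B=np.load('base.npy');F=[];Q=[]
for i in range(int(sys.argv[1]) if len(sys.argv)>1 else 5):
    cams.read_camera('top');s=readout.state();F.append(M.T@s['contact_force']);Q.append(M.T@s['moment'])
print('dF',np.mean(F,0)-B[0],'dM',np.mean(Q,0)-B[1])
E
python3 -m handwheel '0 0 .02 0 0 0;0 0 .02 0 0 0;0 0 .01 0 0 0;0 0 0 0 0 0'; for i in 1 2; do python3 avg.py 3;  break; done
python3 -m handwheel '0 0 .005 0 0 0;0 0 0 0 0 0';python3 -m handwheel '0 0 .005 0 0 0;0 0 0 0 0 0';python3 avg.py 3
```

```text
t: 8.6
tcp_pos: [0.5315, 0.132, 0.1234]
tcp_rot: [0.047, 0.985, -0.008, 0.164]
contact_force: [-0.4, -1.9, -1.5]
width: 0.131
gripper_force: 59.3
t 8.6 [0.5315 0.132  0.1234] tilt 18.890648206973882 yaw -0.09555734856664294 roll -0.00036331703184878765
F tool [ 0.6543 -1.8857  1.3491] M tool [ 0.0093  0.2068 -0.0009] grip 59.269126653671265
dF [ 0.2694 -0.5868 -0.2545] dM [-0.0088 -0.02   -0.0382]
t: 8.95
tcp_pos: [0.5328, 0.1321, 0.1229]
tcp_rot: [0.047, 0.985, -0.008, 0.165]
contact_force: [-0.8, -0.0, -1.3]
width: 0.133
gripper_force: 59.3
t: 9.15
tcp_pos: [0.5333, 0.1321, 0.1208]
tcp_rot: [0.047, 0.985, -0.008, 0.165]
contact_force: [-0.7, -0.2, -1.4]
width: 0.132
gripper_force: 59.3
t 9.15 [0.5333 0.1321 0.1208] tilt 19.0149457684259 yaw -0.09536200478750778 roll -5.217871685155549e-05
F tool [ 1.1144 -0.2718  1.114 ] M tool [-0.078   0.1907  0.012 ] grip 59.26862418651581
dF [-0.5037 -0.9766 -0.0037] dM [-0.0024 -0.0056 -0.0615]
```

```bash
python3 -m handwheel '0 0 .005 0 0 0;0 0 0 0 0 0';python3 avg.py 3;for k in 1; do python3 -m handwheel '0 0 .004 0 0 0;0 0 0 0 0 0';done;python3 avg.py 4
```

```text
t: 9.5
tcp_pos: [0.5339, 0.1319, 0.1188]
tcp_rot: [0.047, 0.985, -0.008, 0.165]
contact_force: [-0.8, 0.2, -1.2]
width: 0.136
gripper_force: 59.3
t 9.5 [0.5339 0.1319 0.1188] tilt 19.004281769265322 yaw -0.09546982422322986 roll -6.853011882670089e-05
F tool [1.1381 0.1094 0.8312] M tool [0.0081 0.2454 0.049 ] grip 59.268584847450256
dF [ 0.532  -0.4233  0.3003] dM [-0.0032 -0.0015  0.0055]
t: 9.85
tcp_pos: [0.5345, 0.1319, 0.1174]
tcp_rot: [0.047, 0.985, -0.008, 0.165]
contact_force: [0.1, 0.1, -2.0]
width: 0.135
gripper_force: 59.3
t 9.85 [0.5345 0.1319 0.1174] tilt 19.009332089760985 yaw -0.09541970459914348 roll -2.370807098902271e-05
F tool [0.5793 0.1204 1.9403] M tool [-0.0259  0.2617 -0.0176] grip 59.26904797554016
dF [-0.0025 -0.1026 -0.4497] dM [-0.0089 -0.0033 -0.0028]
```

```bash
python3 -m handwheel '0 0 .004 0 0 0;0 0 0 0 0 0';python3 avg.py 4
```

```text
t: 10.25
tcp_pos: [0.5353, 0.1319, 0.1162]
tcp_rot: [0.047, 0.985, -0.008, 0.165]
contact_force: [-0.8, 0.9, 1.2]
width: 0.131
gripper_force: 59.8
t 10.25 [0.5353 0.1319 0.1162] tilt 19.05076404849416 yaw -0.09536771306907918 roll 2.0200947813893075e-05
F tool [ 0.4047  0.7908 -1.4453] M tool [ 0.0716  0.2624 -0.0113] grip 59.7768634557724
dF [ 0.0111 -0.1759 -2.6136] dM [ 0.0425  0.0065 -0.0111]
```

Contact at 2.6 N with almost no moment, so 19° is close. Next I'll slide down the slope to the stop.

```bash
python3 -m handwheel '.005 0 .001 0 0 0;.005 0 0 0 0 0;.005 0 0 0 0 0;0 0 0 0 0 0';python3 avg.py 4;python3 -m handwheel '.004 0 0 0 0 0;.0025 0 0 0 0 0;0 0 0 0 0 0';python3 avg.py 4
```

```text
t: 10.85
tcp_pos: [0.5292, 0.1325, 0.1136]
tcp_rot: [0.047, 0.985, -0.008, 0.165]
contact_force: [-1.4, -0.9, 2.5]
width: 0.131
gripper_force: 59.8
t 10.85 [0.5292 0.1325 0.1136] tilt 19.00559572418943 yaw -0.09530573809350548 roll -4.392045946733161e-05
F tool [ 0.4365 -0.9949 -2.757 ] M tool [ 0.0401  0.2619 -0.0363] grip 59.84091818332672
dF [ 0.2174 -0.13   -3.6965] dM [-0.0117  0.0652 -0.0127]
t: 11.35
tcp_pos: [0.5271, 0.1327, 0.1129]
tcp_rot: [0.047, 0.985, -0.008, 0.165]
contact_force: [-1.8, 0.2, 2.5]
width: 0.134
gripper_force: 59.8
t 11.35 [0.5271 0.1327 0.1129] tilt 19.03398026869939 yaw -0.09535121957839651 roll -3.874762533908477e-06
F tool [ 0.902  -0.0097 -2.9123] M tool [ 0.0262  0.1238 -0.0443] grip 59.83946621417999
dF [-0.1308  0.0587 -3.5217] dM [ 0.022  -0.0813 -0.0029]
```

```bash
python3 -m handwheel '.0025 0 0 0 0 0;0 0 0 0 0 0';python3 avg.py 5;python3 -m handwheel '.0025 0 0 0 0 0;0 0 0 0 0 0';python3 avg.py 5;python3 -m handwheel '.0025 0 0 0 0 0;0 0 0 0 0 0';python3 avg.py 5
```

```text
t: 11.75
tcp_pos: [0.5261, 0.1327, 0.1125]
tcp_rot: [0.047, 0.985, -0.008, 0.165]
contact_force: [-1.2, -0.7, 2.1]
width: 0.133
gripper_force: 59.8
t 11.75 [0.5261 0.1327 0.1125] tilt 19.02252151945626 yaw -0.09539097160939342 roll -1.600964241712209e-05
F tool [ 0.3497 -0.8481 -2.3679] M tool [ 0.0352  0.1112 -0.009 ] grip 59.83664095401764
dF [-0.4357 -0.3046 -3.9278] dM [ 0.0451 -0.1429 -0.0386]
t: 12.2
tcp_pos: [0.5251, 0.1329, 0.1121]
tcp_rot: [0.047, 0.985, -0.008, 0.165]
contact_force: [-0.8, -0.7, 1.3]
width: 0.132
gripper_force: 59.9
t 12.2 [0.5251 0.1329 0.1121] tilt 19.01188026745616 yaw -0.09538654291815425 roll -1.607962485977027e-05
F tool [ 0.2332 -0.8097 -1.4546] M tool [ 0.0386  0.1159 -0.0077] grip 59.870113134384155
dF [-0.2114 -0.0782 -3.5796] dM [ 0.0329 -0.0823 -0.0033]
t: 12.65
tcp_pos: [0.5248, 0.1329, 0.1123]
tcp_rot: [0.047, 0.985, -0.008, 0.166]
contact_force: [1.3, -0.9, 2.3]
width: 0.13
gripper_force: 59.8
t 12.65 [0.5248 0.1329 0.1123] tilt 19.096514730126316 yaw -0.09542320868719892 roll 0.00010865047843656994
F tool [-2.0096 -0.8139 -1.705 ] M tool [ 0.1005 -0.2366  0.0318] grip 59.806618094444275
dF [-2.5536 -0.1935 -3.7608] dM [ 0.107  -0.5019 -0.0071]
```

The stop is found: Fx is -2.5 N, and the moment lever comes out at about 0.2 m because the sensor sits at the wrist. Now I'll press down along the normal.

```bash
python3 -m handwheel '0 0 .0025 0 0 0;0 0 .0015 0 0 0;0 0 0 0 0 0;0 0 0 0 0 0';python3 avg.py 8;python3 -m handwheel '0 0 .002 0 0 0;0 0 .002 0 0 0;0 0 0 0 0 0;0 0 0 0 0 0';python3 avg.py 16
```

```text
t: 13.3
tcp_pos: [0.5253, 0.1329, 0.1108]
tcp_rot: [0.047, 0.985, -0.008, 0.166]
contact_force: [1.1, -0.7, 5.8]
width: 0.133
gripper_force: 60.2
t 13.3 [0.5253 0.1329 0.1108] tilt 19.08030198338968 yaw -0.09541510138064015 roll 7.882112284334636e-05
F tool [-2.9996 -0.6176 -5.0602] M tool [ 0.1637 -0.4052  0.0468] grip 60.17414331436157
dF [-3.0972 -0.6447 -5.7858] dM [ 0.1462 -0.6491  0.0193]
t: 14.1
tcp_pos: [0.5258, 0.1328, 0.1094]
tcp_rot: [0.047, 0.985, -0.008, 0.166]
contact_force: [-0.3, -0.4, 6.9]
width: 0.135
gripper_force: 60.5
t 14.1 [0.5258 0.1328 0.1094] tilt 19.084022154037726 yaw -0.09534734418455136 roll 1.784821865615134e-05
F tool [-2.0268 -0.3791 -6.5789] M tool [ 0.1641 -0.2893 -0.0406] grip 60.50891160964966
dF [-2.6072 -0.9743 -7.9112] dM [ 0.2075 -0.5283  0.0125]
```

Pressed at about 7.9 N, so the platform is sunk about 3.6 mm. To check the tilt, I'll back off the stop slightly and interpolate the moment at Fx = 0.

```bash
python3 -m handwheel '-.0025 0 0 0 0 0;0 0 0 0 0 0;0 0 0 0 0 0';python3 avg.py 16 | tail -1;python3 -m handwheel '-.0025 0 0 0 0 0;0 0 0 0 0 0;0 0 0 0 0 0' ;python3 avg.py 16
```

```text
t: 15.2
tcp_pos: [0.526, 0.1328, 0.1092]
tcp_rot: [0.047, 0.985, -0.008, 0.165]
contact_force: [-2.2, -0.5, 5.9]
width: 0.132
gripper_force: 60.6
dF [-1.1725 -0.7206 -8.4868] dM [ 0.1474 -0.25    0.0164]
t: 16.3
tcp_pos: [0.5262, 0.1328, 0.1091]
tcp_rot: [0.047, 0.985, -0.008, 0.164]
contact_force: [-3.4, 0.3, 7.5]
width: 0.13
gripper_force: 60.6
t 16.3 [0.5262 0.1328 0.1091] tilt 18.898091912351557 yaw -0.0953517424908108 roll -0.00019330671724757456
F tool [ 0.7923  0.0153 -8.2243] M tool [ 0.1488  0.2982 -0.0011] grip 60.604223012924194
dF [ 0.3069 -0.4267 -8.546 ] dM [0.1077 0.0261 0.0045]
```

The interpolated moment is about -0.03 N m, meaning a rock of about 0.012 rad. I'll steepen slightly and press the nose on again.

```bash
python3 -m handwheel '.0025 0 0 0 -.08 0;.0025 0 0 0 0 0;0 0 0 0 0 0;0 0 0 0 0 0;0 0 0 0 0 0';python3 avg.py 14
```

```text
t: 17.6
tcp_pos: [0.5256, 0.1329, 0.1093]
tcp_rot: [0.047, 0.985, -0.008, 0.169]
contact_force: [-1.0, -0.8, 7.5]
width: 0.132
gripper_force: 60.5
t 17.6 [0.5256 0.1329 0.1093] tilt 19.425698039397925 yaw -0.09532533294500269 roll 1.4358082962646207e-05
F tool [-1.6237 -0.8775 -7.3347] M tool [ 0.1537 -0.2242  0.0616] grip 60.52011966705322
dF [-2.3321 -0.8186 -8.0324] dM [ 0.1619 -0.4357 -0.0192]
```

Run:
```python
from h import *
c=snap('wrist','w5.png');cv2.imwrite('pics/c5.png',cv2.resize(c['image'][140:350,170:450,::-1],None,fx=2.8,fy=2.8,interpolation=cv2.INTER_CUBIC))
```

```text
(no output)
```

View pics/c5.png

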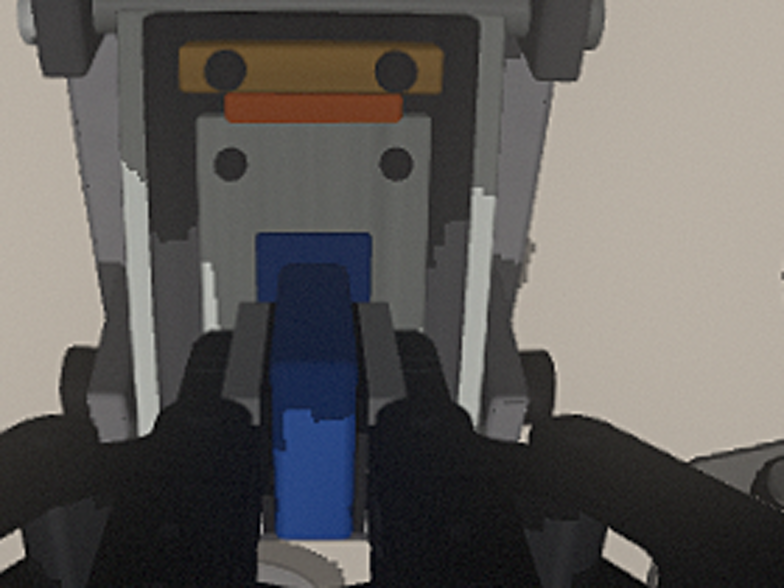

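The nose is flush against the brass stop, centred (nose centre 313, stop centre 311) and square, and the carrier has not slipped in the grip. I'm handing the job in.

```bash
python3 -c "
from plant import workorder;print(workorder.job_done())"
```

```text
the job is handed in; nothing more can be done
None
```

I handed the job in with the carrier still gripped at about 60 N and tilted about 19.4° to match the platform. Its nose presses the stop at about 2.3 N, centred and square by camera, and the platform takes about 8 N, an estimated 3.6 mm of sink with almost no rock. The hand-in returned no verdict.

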